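# Press home the studs in both ends of a slotted panel block

## Robot

A 7-joint arm with a two-finger parallel gripper is mounted at the origin on the work surface. World frame = base frame: x ahead of the robot, y to its left, z up, the work surface at z = 0. Lengths are in m, angles in rad, forces in N, time in s.
With the tool pointing down it reaches from about 0.4 to 0.85 m from the base axis. Payload 4.5 kg.
Tool frame: the origin (TCP) lies between the finger pads; the fingertips stand 11 mm ahead of it and the grasp point (between the pads) lies 8 mm behind it; z points along the fingers, y is the line along which they close (so a half turn about z gives the same grasp; the last joint's range is limited). The gripper opens to 85 mm and grips with 20 to 120 N. Pads are 22 mm wide; open, the fingers measure 114 mm over their backs; the gripper's body (76 mm by 85 mm) begins 54 mm behind the grasp point. The pads swing forward as they close: fully open they stand 13 mm farther back than shut.
Start: joints at [-1.193, 0.689, -0.195, 1.565, 0.157, 0.902, -0.215], TCP at [0.211, 0.588, 0.242] pointing down, gripper open.
Joint ranges: [-3.01, 3.01], [-0.46, 2.08], [-1.47, 1.51], [0.13, 2.56], [-1, 4.14], [0.04, 2.09], [-2.66, 2.66]. Speed limits (rad/s): [2.57, 2.57, 3.14, 3.14, 3.14, 3.14, 3.14].

## Interface

Orientations are given as a rotation vector (axis times angle).
In Python, from rig import bot gives the robot as it stands. The module is installed in compiled form; this text tells all that it offers. Calls block until the motion is done:
- bot.reach(position, orientation): joint-space move of the TCP to a pose.
- bot.servo_line(position, rotation=None, speed=0.15, until_force=None): straight line of the TCP; rotation=None keeps the orientation; speed is the mean speed in m/s. With until_force (N) it stops when the force on the tool has changed by that much, and returns True; else False.
- bot.move_joints(angles): joint-space move.
- bot.grip(opening, squeeze=None): finger opening in m; squeeze is the grip in N (None keeps the last); returns when the fingers have stopped.
- bot.hold(seconds).
- bot.solve_ik(position, orientation): joint angles nearest the present ones, or None.
- bot.get_state(): the state.
- bot.read_camera(name): name is "side" or "top" or "wrist"; returns the picture (420x560x3 uint8, blue, green, red); there is no depth.
- bot.calibration(name): a dict with "camera_matrix" (3x3 intrinsics, pixels), "k1" (the pictures are not rectified: a ray, as slopes to the right and down, at radius r is drawn at 1 + k1 r^2 times it, then the intrinsics apply), "world_to_cam" (4x4, takes a point from world to camera coordinates); the wrist camera has in their place "mount" (4x4, takes a point from camera to tool coordinates, whose origin is the TCP and whose axes are the flange's). Camera axes: x right, y up, looking along -z (the intrinsics and any distortion apply to the point x, -y, -z); pixel columns grow to the right and rows downward; lengths in m; the calibration is good to about 2 mm. A picture is of the moment at which its call begins: read the wrist's pose just before it. calibration takes no time and is no camera call.
A pose or a line that the arm cannot do raises bot.IKError and nothing moves.
- bot.hand_in(): hands the job in; it is judged then, once.
Trained networks look in the newest picture that a camera, given by its name, has taken for a name from the list of things; names that differ only in an ending like _2 or _b are one class to them, and where a whole thing is asked for, a point or a joint stands for the part that bears it (a point fixed in the world has none). Each returns a list of dicts, best first, with "conf" (0 to 1); they miss things now and then, are a little off and sometimes report something else, mostly with a low value. They report only what shows in the picture. A call takes as long as a camera call. They do not tell look-alikes from the thing itself.
- bot.look_for(target, camera): "extent" ([left, top, width, height] in pixels, round what is visible of it).
- bot.outline_of(target, camera): "pixels" (420x560 bool, what is visible of it) and "extent" ([left, top, width, height] in pixels, round what is visible of it).
The state is a dict: "t": time; "qpos": joint angles; "joint_vel": joint speeds; "effort": joint torques, N m; "eef_pos": TCP position; "orientation": TCP orientation; "force": force on the tool from outside, world axes, zero at the start; "wrist_torque": the same for the moment, N m; "finger_gap": finger opening in m; "grip_force": force on a finger pad.
Only numpy, scipy, OpenCV 4.12 (cv2) and the standard library are available. Lean on these libraries where they do the work, as an engineer would, in place of code of your own. Each camera call takes 0.05 s, during which the arm holds its last target. There are 200 camera calls.

## Task

The slotted wooden block has a brass stud standing up at the bottom of the slot in each end. Push the block, slot first, onto the sloping tongue of the bent steel bracket so that the tongue presses that stud fully home, feeling for the end of its travel rather than forcing it; then turn the block end for end and do the other stud the same way. Finally lay the block flat in the middle of the cork mat without dropping it and let go, leaving the mug, brush pot and jar where they stand.

Things in the scene. Friction and masses are not known exactly. Their poses are not given: they have to be found in the camera images.
- block: Loose pale wooden block, about 0.13 kg, 96 mm long (x), 40 wide (y), 48 tall (z); origin at the centre of its underside. Each end (+x, -x) has a slot 11 mm high, 18 mm deep, running through the full 40 mm width and open at both sides, centred 24 mm above the underside: the same either way up. It lies flat on the bench at the start.
- block_center (a point): The block's middle, 24 mm above its underside; axes as the block's.
- stud_a (a joint): Brass stud in the slot at the block's +x end, 9 mm thick round head on the block's long axis. Value (m) = how far it is pushed in: at 0 it stands 10 mm off the slot's floor (8 mm inside the end face), at 0.008 it is fully home on a hard stop (2 mm still stands out). Starts at 0 to 0.0015, moves stiffly (about 7 N), stays where left.
- stud_b (a joint): The same stud in the slot at the block's -x end.
- bracket: Bent steel bracket fixed to the bench: base plate 120 x 90 x 8 mm (15 mm towards -x of the origin), upright strap 36 mm wide, 85 mm tall over the origin (on the bench), bent to a short leaf rising to the bracket's +x at 36 degrees above level. On the leaf is clamped the tongue, a straight strip 30 mm wide (bracket y), 6 mm thick, rising at the same 36 degrees, its outer part free all round.
- leaf_end (a point): Point on the tongue's centreline where its free part begins, at the end of the bracket's leaf; axes as the bracket's (not inclined). The tongue's free end is 45 to 53 mm farther along the 36 degree slope (bracket +x and up); how far varies, but it does not move during the work: feel for it.
- mat: Cork mat fixed on the bench, 180 (x) x 140 (y) x 4 mm; origin at the centre of its underside.
- mug: Black ceramic mug without handle, 76 mm wide, 90 mm tall, origin under its centre; bystander.
- brush_pot: Square black pot 75 x 75 x 100 mm with brushes up to 230 mm tall, origin under its centre; bystander.
- jar: Closed green glass jar, 72 mm wide, 100 mm tall, origin under its centre; bystander.
Mind the look-alikes: they are no part of the job. Of the things shaped like the block, the wooden one is meant. Of the things like the bracket, leave any that is purple; of the rest the smaller one is meant.

How it is judged:
By the outcome, as a careful person would: the job done as asked, in the order asked, and still so for the second after the job is handed in, with the robot touching nothing.
It also fails if it takes over 72 s, if anything falls off the work surface, if the arm or the gripper's body presses on something with over 40 N, if the wrist force passes 120 N, or if a joint passes its speed limit or range.

## Working session

There is one attempt and no reset: what is moved stays moved. The work goes in short steps, each a Python script; the robot and the scene stay as the last script left them, time stands still between calls to the robot, and variables do not carry over. Pictures are saved under pics/ and viewed, at most 10 in all, crops included, and the job is handed in when it is done.

```bash
mkdir -p pics; python3 - <<'E'
from rig import bot
import cv2, numpy as np
np.set_printoptions(precision=4,suppress=True)
for c in("top","side"):
    im=bot.read_camera(c); cv2.imwrite(f"pics/{c}0.png",im)
    print(c,bot.calibration(c))
    for t in("block","bracket","mat","mug","brush_pot","jar"):
        print(t,[(round(d["conf"],2),np.round(d["extent"])) for d in bot.look_for(t,c)])
s=bot.get_state();print(s); print(bot.calibration("wrist"))
E
```

```text
top {'camera_matrix': array([[485.1361,   0.    , 286.3681],
       [  0.    , 485.1361, 207.9369],
       [  0.    ,   0.    ,   1.    ]]), 'k1': -0.10143589888833703, 'world_to_cam': array([[ 0.0194, -0.9998,  0.0098, -0.0162],
       [ 0.9833,  0.0209,  0.181 , -0.484 ],
       [-0.1811,  0.0061,  0.9834, -1.5001],
       [ 0.    ,  0.    ,  0.    ,  1.    ]])}
block [(0.95, array([308., 164.,  31.,  28.])), (0.84, array([272., 164.,  15.,  30.])), (0.72, array([249., 204.,  30.,  33.]))]
bracket [(0.93, array([368., 120.,  37.,  56.])), (0.86, array([334., 196.,  38.,  50.])), (0.56, array([344., 263.,  44.,  63.]))]
mat [(0.66, array([187., 183.,  53.,  57.])), (0.42, array([274., 162.,  15.,  33.]))]
mug [(0.62, array([278., 118.,  19.,  29.]))]
brush_pot [(0.59, array([ 97., 168.,  46.,  44.])), (0.51, array([334., 197.,  35.,  50.]))]
jar [(0.58, array([422., 193.,  34.,  24.]))]
side {'camera_matrix': array([[542.1209,   0.    , 279.3662],
       [  0.    , 542.1209, 203.3924],
       [  0.    ,   0.    ,   1.    ]]), 'k1': -0.1138266511900121, 'world_to_cam': array([[ 0.703
[... 833 characters left out ...]
), 'effort': array([  0.0002, -53.9424,  -1.2664, -15.886 ,   0.0101,   0.0014,
        -0.    ]), 'eef_pos': array([0.2106, 0.5885, 0.2423]), 'orientation': array([-0.5373, -3.0953, -0.0001]), 'force': array([ 0.154 ,  0.1776, -0.3422]), 'wrist_torque': array([ 0.0496, -0.0574, -0.0234]), 'grip_force': 0.0, 'finger_gap': 0.0853922547979531}
{'camera_matrix': array([[343.882 ,   0.    , 284.5938],
       [  0.    , 343.882 , 203.221 ],
       [  0.    ,   0.    ,   1.    ]]), 'k1': -0.026019677404787032, 'mount': array([[ 0.0005,  0.953 ,  0.3029,  0.0773],
       [ 1.    , -0.0002, -0.001 ,  0.0007],
       [-0.0009,  0.3029, -0.953 , -0.1325],
       [ 0.    ,  0.    ,  0.    ,  1.    ]])}
```

```bash
python3 - <<'E'
import cv2
t=cv2.imread("pics/top0.png");s=cv2.imread("pics/side0.png")
cv2.imwrite("pics/t1.png",cv2.resize(t[100:350,80:480],None,fx=2,fy=2,interpolation=cv2.INTER_CUBIC))
cv2.imwrite("pics/s1.png",cv2.resize(s[80:370,130:450],None,fx=2,fy=2,interpolation=cv2.INTER_CUBIC))
E
```

```text
(no output)
```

View pics/t1.png

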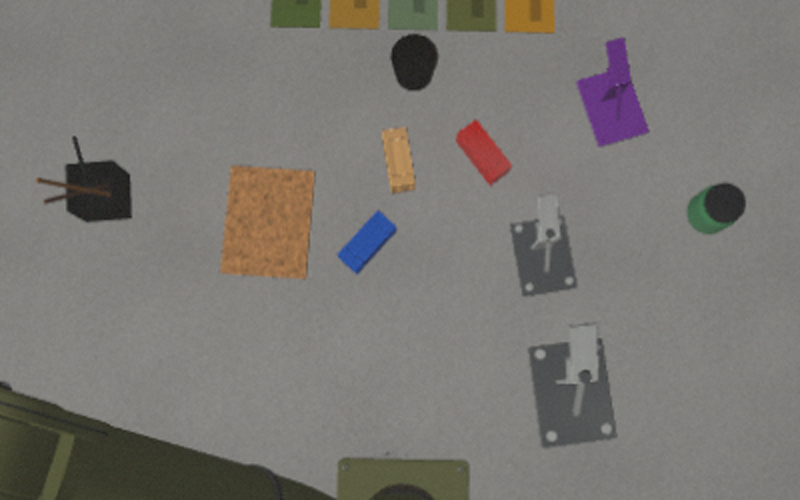

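View pics/s1.png

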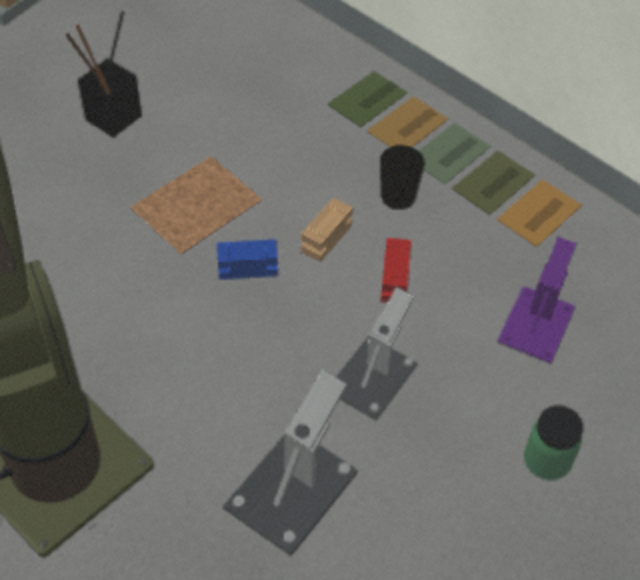

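```bash
cat > h.py <<'E'
from rig import bot
import cv2, numpy as np
from scipy.spatial.transform import Rotation as R
from scipy.optimize import minimize, least_squares
np.set_printoptions(precision=4,suppress=True)
def cam(name,state=None):
    c=bot.calibration(name)
    if name=="wrist":
        s=state or bot.get_state(); T=np.eye(4);T[:3,:3]=R.from_rotvec(s["orientation"]).as_matrix();T[:3,3]=s["eef_pos"]
        W=np.linalg.inv(T@c["mount"])
    else: W=c["world_to_cam"]
    return dict(K=c["camera_matrix"],k1=c["k1"],W=W)
def proj(c,P):
    p=np.atleast_2d(P)@c["W"][:3,:3].T+c["W"][:3,3]
    q=np.stack([p[:,0],-p[:,1]],1)/-p[:,2:3]
    q=q*(1+c["k1"]*(q**2).sum(1,keepdims=True))
    return q@c["K"][:2,:2].T+c["K"][:2,2]
def ray(c,uv):
    d=(np.atleast_2d(uv)-c["K"][:2,2])/np.diag(c["K"])[:2]; q=d.copy()
    for _ in range(8): q=d/(1+c["k1"]*(q**2).sum(1,keepdims=True))
    v=np.c_[q[:,0],-q[:,1],-np.ones(len(q))]@c["W"][:3,:3]
    return -c["W"][:3,:3].T@c["W"][:3,3], v
def at_z(c,uv,z):
    o,v=ray(c,uv); return o+v*((z-o[2])/v[:,2:3])
def tri(obs):
    A=np.zeros((3,3));b=np.zeros(3)
    for c,uv in obs:
        o,v=ray(c,uv);v=v[0]/np.linalg.norm(v);M=np.eye(3)-np.outer(v,v);A+=M;b+=M@o
    return np.linalg.solve(A,b)
def down(yaw): return (R.from_euler('z',yaw)*R.from_euler('x',np.pi)).as_rotvec()
E
python3 - <<'E'
from h import *
c=cam("top")
for n,uv,z in [("block",(279,179),.048),("mat",(213.5,211.5),.004),("bracket base",(352,228),.008),("tongue end",(353,197.5),.12),("mug",(287,131),.045),("pot",(129,195),.05),("jar",(436,205),.05),("big base",(366,297),.008),("purple",(386,155),.01),("red",(321,176),.04),("blue",(264,220),.04)]:
    print(n,at_z(c,uv,z))
s=bot.get_state();print(R.from_rotvec(s["orientation"]).as_matrix())
for y in np.arange(-3,3.2,.5):
    print(round(y,1),bot.solve_ik([.55,.02,.28],down(y)),bot.solve_ik([.5,-.15,.3],down(y)))
E
```

```text
block [[0.5775 0.0192 0.048 ]]
mat [[0.4748 0.2311 0.004 ]]
bracket base [[ 0.4292 -0.2208  0.008 ]]
tongue end [[ 0.5069 -0.2082  0.12  ]]
mug [[ 0.7412 -0.0034  0.045 ]]
pot [[0.5147 0.4999 0.05  ]]
jar [[ 0.503  -0.4873  0.05  ]]
big base [[ 0.2086 -0.2651  0.008 ]]
purple [[ 0.6778 -0.3365  0.01  ]]
red [[ 0.5925 -0.1164  0.04  ]]
blue [[0.4446 0.064  0.04  ]]
[[-0.9415  0.337   0.    ]
 [ 0.337   0.9415  0.0001]
 [ 0.      0.0001 -1.    ]]
-3.0 [ 0.1163  0.5598 -0.3853  1.74    0.2593  0.8921  1.3327] [ 0.4084  0.4899 -0.3193  1.7941  0.1916  0.8879  1.7151]
-2.5 [ 0.1988  0.5794 -0.5253  1.7357  0.3519  0.9215  1.7411] [ 0.501   0.5066 -0.4674  1.7895  0.2802  0.9116  2.1232]
-2.0 [ 0.2834  0.6086 -0.6762  1.7314  0.4512  0.9626  2.1435] [ 0.5878  0.53   -0.6118  1.7852  0.3671  0.9423  2.5335]
-1.5 [ 0.3647  0.6488 -0.8327  1.7274  0.5533  1.017   2.5437] [-0.4361  0.8274  1.306   1.8338 -0.8667  1.2004 -1.9143]
-1.0 [-0.7282  0.9011  1.3041  1.7818 -0.9303  1.2324 -1.7237] [-0.385   0.7088  1.091   1.8319 -0.7219  1.063  -1.5814]
-0.5 [-0.68    0.7823  1.0893  1.7798 -0.7843 
[... 214 characters left out ...]
   0.3759  1.7643 -0.2632  0.86   -0.9226] [-0.0667  0.5093  0.4303  1.8179 -0.2689  0.8721 -0.581 ]
1.0 [-0.2636  0.551   0.2346  1.76   -0.1628  0.8495 -0.5255] [ 0.0104  0.4934  0.3035  1.8142 -0.1875  0.862  -0.1684]
1.5 [-0.179   0.5421  0.0956  1.7556 -0.0658  0.8469 -0.1243] [ 0.0897  0.483   0.177   1.8102 -0.1083  0.8577  0.247 ]
2.0 [-0.0943  0.5396 -0.0417  1.7511  0.0285  0.8514  0.2803] [ 0.1714  0.4777  0.0493  1.8061 -0.0299  0.8585  0.6639]
2.5 [-0.0102  0.543  -0.1776  1.7467  0.1205  0.8625  0.6878] [ 0.255   0.4773 -0.0804  1.8019  0.0485  0.8643  1.0813]
3.0 [ 0.071   0.5521 -0.3102  1.7424  0.2093  0.8796  1.0992] [ 0.3512  0.4832 -0.2296  1.797   0.138   0.877   1.4877]
```

```bash
cat >> h.py <<'E'
def shot(tag,pos,rv,targets):
    bot.reach(pos,rv); bot.hold(.2)
    s=bot.get_state(); im=bot.read_camera("wrist"); cv2.imwrite(f"pics/{tag}.png",im)
    d={"eef_pos":s["eef_pos"],"orientation":s["orientation"]}
    for t in targets:
        r=bot.outline_of(t,"wrist")
        print(tag,t,[(round(x["conf"],2),np.round(x["extent"])) for x in r],s["t"])
        d[t]=np.array([x["pixels"] for x in r]); 
    np.savez(f"{tag}.npz",**d)
E
python3 - <<'E'
from h import *
shot("w1",[.55,.02,.26],down(3.0),["block"])
shot("w2",[.45,-.21,.30],down(3.0),["bracket"])
shot("w3",[.50,-.21,.30],down(0.1),["bracket"])
shot("w4",[.60,.02,.26],down(0.1),["block"])
ims=[cv2.resize(cv2.imread(f"pics/w{i}.png"),(400,300)) for i in(1,2,3,4)]
cv2.imwrite("pics/grid.png",np.vstack([np.hstack(ims[:2]),np.hstack(ims[2:])]))
E
```

```text
w1 block [(0.69, array([251., 144.,  69.,  99.])), (0.66, array([272.,   0.,  88., 112.])), (0.6, array([117., 182., 101.,  88.]))] 3.2583
w2 bracket [(0.97, array([181., 286.,  85., 101.])), (0.61, array([224.,  82.,  92., 166.]))] 4.5583
w3 bracket [(0.77, array([371.,   2.,  90.,  66.])), (0.66, array([259., 306.,  84.,  76.])), (0.63, array([251., 165.,  69.,  93.]))] 6.9083
w4 block [(0.93, array([368., 138.,  86.,  98.])), (0.77, array([194., 248.,  81.,  87.])), (0.62, array([259., 138.,  48.,  96.]))] 8.2083
```

View pics/grid.png

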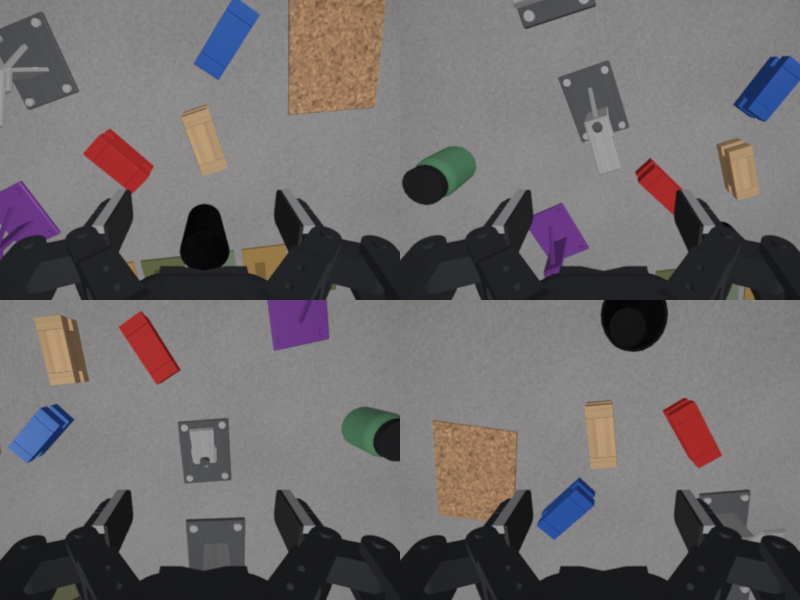

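```bash
cat > fit.py <<'E'
from h import *
def box(x0,x1,y0,y1,z0,z1): return np.array([[x,y,z] for x in(x0,x1) for y in(y0,y1) for z in(z0,z1)])
def place(P,x,y,yaw,z=0): return P@R.from_euler('z',yaw).as_matrix().T+[x,y,z]
def render(c,parts,S=4):
    m=np.zeros((420*S,560*S),np.uint8)
    for P in parts:
        h=cv2.convexHull(np.round((proj(c,P)+.5)*S*16-8).astype(np.int32))
        cv2.fillConvexPoly(m,h,255,shift=4)
    return cv2.resize(m,(560,420),interpolation=cv2.INTER_AREA)/255.
def fit(views,model,p0,step):
    f=lambda p:sum(np.abs(render(c,model(p))-m).sum() for c,m in views)/sum(m.sum() for _,m in views)
    p=np.array(p0,float)
    for _ in range(3):
        r=minimize(f,p,method="Nelder-Mead",options=dict(initial_simplex=np.vstack([p]+[p+np.eye(len(p))[i]*step[i] for i in range(len(p))]),xatol=1e-5,fatol=1e-5,maxiter=400)); p=r.x
    return p,r.fun
def view(tag,t,i):
    d=np.load(tag+".npz"); return cam("wrist",d),d[t][i].astype(float)
E
cat > fb.py <<'E'
from fit import *
v=[view("w1","block",0),view("w4","block",2)]
B=lambda p:[place(box(-.048,.048,-.02,.02,0,.048),p[0],p[1],p[2],p[3])]
st=[.01,.01,.1,.01]
print("block",fit(v,B,[.577,.019,.1,0],st))
for a in v: print(" single",fit([a],lambda p:B([*p,0]),[.577,.019,.1],st[:3]))
v=[view("w2","bracket",1),view("w3","bracket",2)]
ca,sa=np.cos(np.radians(36)),np.sin(np.radians(36))
def M(p):
    x,y,yaw,L,h,z=p
    T=box(0,L,-.016,.016,-.003,.003)@np.array([[ca,0,sa],[0,1,0],[-sa,0,ca]])+[-sa*h,0,.085+ca*h]
    return [place(q,x,y,yaw,z) for q in (box(-.075,.045,-.045,.045,0,.008),box(-.003,.003,-.018,.018,0,.085),T)]
st=[.01,.01,.1,.02,.005,.01]
print("bracket",fit(v,M,[.444,-.22,.1,.09,.005,0],st))
print("bracket0",fit(v,lambda p:M([*p,0]),[.444,-.22,.1,.09,.005],st[:5]))
for i in (0,1):
    print(" single",fit([v[i]],lambda p:M([*p,.09,.005,0]),[.444,-.22,.1],st[:3]))
E
python3 fb.py
```

```text
block (array([ 0.5791,  0.0186,  0.1854, -0.0003]), np.float64(0.04402349415450692))
 single (array([0.5788, 0.0177, 0.1834]), np.float64(0.020128898063377507))
 single (array([0.5794, 0.0193, 0.1835]), np.float64(0.03111277770531716))
bracket (array([ 0.4442, -0.2178,  0.1723,  0.0798,  0.0071, -0.0019]), np.float64(0.035576528731693896))
bracket0 (array([ 0.4442, -0.2178,  0.1758,  0.0786,  0.0062]), np.float64(0.03621143453409958))
 single (array([ 0.4428, -0.2186,  0.1769]), np.float64(0.069499921984709))
 single (array([ 0.4451, -0.2169,  0.1763]), np.float64(0.020603119135442955))
```

```bash
cat >> h.py <<'E'
BL=np.array([.579,.0186]);BY=.1845
O=np.array([.444,-.2178,0]);YB=.1755
RB=R.from_euler('z',YB)
u=RB.apply([np.cos(np.radians(36)),0,np.sin(np.radians(36))]); n=RB.apply([-np.sin(np.radians(36)),0,np.cos(np.radians(36))])
TIP=O+RB.apply([.0598,0,.1365])
def tilt(flip): return (RB*R.from_euler('y',-np.radians(36))*R.from_euler('z',np.pi*flip)*R.from_euler('x',np.pi)).as_rotvec()
OFF=-.004   # TCP relative to block centre along block's upward normal
def P(a,b): return TIP+u*a+n*(b+OFF)   # block centre a up-slope of nominal tip, b above tongue centreline
E
python3 - <<'E'
from h import *
print("tip",TIP,bot.get_state()["qpos"])
for f in(0,1,-1):
    for a,b in((.035,.045),(.09,.045),(.09,0),(.032,0)): print(f,P(a,b),bot.solve_ik(P(a,b),tilt(f)))
bot.reach([*BL,.12],down(BY)); bot.servo_line([*BL,.020],speed=.1)
print(bot.get_state()["force"]); bot.grip(.03,90); s=bot.get_state(); print(s["finger_gap"],s["grip_force"],s["eef_pos"],s["force"],s["t"])
bot.servo_line([*BL,.22],speed=.15); s=bot.get_state(); print(s["finger_gap"],s["eef_pos"],s["force"],s["t"])
for f in(0,1,-1):
    for a,b in((.035,.045),(.09,.045),(.09,0),(.032,0)): print(f,bot.solve_ik(P(a,b),tilt(f)))
E
```

```text
tip [ 0.5029 -0.2074  0.1365] [-0.3623  0.6733  0.4574  1.6432 -0.3564  0.9085 -1.243 ]
0 [ 0.507  -0.2066  0.1902] [ 0.9151  0.7144 -0.6205  2.3096  3.1302  0.2907  2.2809]
0 [ 0.5508 -0.1989  0.2226] [ 0.853   0.6603 -0.6183  2.1948  3.0356  0.1548  2.2974]
0 [ 0.5769 -0.1942  0.1862] [ 0.8069  0.7531 -0.6165  2.1667  2.878   0.2269  2.4628]
0 [ 0.5307 -0.2024  0.1521] [ 0.8694  0.8146 -0.6191  2.2845  3.0163  0.3685  2.4045]
1 [ 0.507  -0.2066  0.1902] [ 1.2153  0.9565 -1.2422  2.2964  2.0099  0.5806  0.3045]
1 [ 0.5508 -0.1989  0.2226] [ 1.1567  0.8989 -1.2426  2.1817  1.8073  0.5368  0.4529]
1 [ 0.5769 -0.1942  0.1862] [ 1.1026  1.0082 -1.2457  2.1533  1.8993  0.6258  0.4081]
1 [ 0.5307 -0.2024  0.1521] [ 1.164   1.0753 -1.2464  2.271   2.0753  0.6836  0.2906]
-1 [ 0.507  -0.2066  0.1902] [ 1.2153  0.9565 -1.2422  2.2964  2.0099  0.5806  0.3045]
-1 [ 0.5508 -0.1989  0.2226] [ 1.1567  0.8989 -1.2426  2.1817  1.8073  0.5368  0.4529]
-1 [ 0.5769 -0.1942  0.1862] [ 1.1026  1.0082 -1.2457  2.1533  1.8993  0.6258  0.4081]
-1 [ 0.5307 -0.2024  0.1521] [ 1.164   1.0753 -1.2464  2.271   
[... 238 characters left out ...]
205  2.3096  3.1302  0.2907  2.2809]
0 [ 0.853   0.6603 -0.6183  2.1948  3.0356  0.1548  2.2974]
0 [ 0.8069  0.7531 -0.6165  2.1667  2.878   0.2269  2.4628]
0 [ 0.8694  0.8146 -0.6191  2.2845  3.0163  0.3685  2.4045]
1 [ 1.2153  0.9565 -1.2422  2.2964  2.0099  0.5806  0.3045]
1 [ 1.1567  0.8989 -1.2426  2.1817  1.8073  0.5368  0.4529]
1 [ 1.1026  1.0082 -1.2457  2.1533  1.8993  0.6258  0.4081]
1 [ 1.164   1.0753 -1.2464  2.271   2.0753  0.6836  0.2906]
-1 [ 1.2153  0.9565 -1.2422  2.2964  2.0099  0.5806  0.3045]
-1 [ 1.1567  0.8989 -1.2426  2.1817  1.8073  0.5368  0.4529]
-1 [ 1.1026  1.0082 -1.2457  2.1533  1.8993  0.6258  0.4081]
-1 [ 1.164   1.0753 -1.2464  2.271   2.0753  0.6836  0.2906]
```

```bash
python3 - <<'E'
from h import *
bot.reach([.57,-.12,.34],down(BY)); q0=bot.get_state()["qpos"]
T=P(.035,.13); q1=bot.solve_ik(T,tilt(0)); print(q0,q1,T)
for k in(.25,.5,.75,1):
    bot.move_joints(q0+k*(q1-q0)); s=bot.get_state(); print(k,s["eef_pos"],R.from_rotvec(s["orientation"]).as_matrix()[:,2],s["t"])
    if s["eef_pos"][2]<.24: print("low");break
print(s["finger_gap"],s["force"],s["orientation"],tilt(0))
E
```

```text
[-0.1401  0.5625  0.4624  1.5859 -0.2784  1.0619 -0.9862] [ 1.1559  0.5705 -0.826   2.3247  2.9462  0.1052  2.4695] [ 0.4578 -0.2153  0.259 ]
0.25 [ 0.4948 -0.329   0.2978] [-0.0755 -0.4326 -0.8984] 13.7167
0.5 [ 0.5112 -0.415   0.2842] [ 0.2025 -0.5647 -0.8   ] 14.55
0.75 [ 0.5318 -0.3508  0.2663] [ 0.5266 -0.3101 -0.7915] 15.3833
1 [ 0.4593 -0.2163  0.2596] [ 0.5806  0.1004 -0.808 ] 16.2167
0.03911532665675932 [ 0.3786 -0.3293 -0.6086] [-2.9269 -0.2512 -0.9538] [-2.9261 -0.2574 -0.9507]
```

```bash
cat >> h.py <<'E'
def ab(p=None):
    d=(bot.get_state()["eef_pos"] if p is None else p)-TIP; return d@u, d@n-OFF, d@np.cross(n,u)
E
python3 - <<'E'
from h import *
bot.servo_line(P(.035,.042),rotation=tilt(0),speed=.1); bot.hold(.2); print(ab(),bot.get_state()["force"])
r=bot.servo_line(P(.035,.016),speed=.012,until_force=3); s=bot.get_state(); print(r,ab(),s["force"],s["t"])
bot.hold(.1);print(ab(),bot.get_state()["force"])
bot.servo_line(P(.035,ab()[1]+.006),speed=.05); bot.hold(.1); print(ab(),bot.get_state()["force"],s["t"])
cv2.imwrite("pics/s2.png",cv2.resize(bot.read_camera("side")[190:300,270:430],None,fx=5,fy=5,interpolation=cv2.INTER_CUBIC))
E
```

```text
(np.float64(0.0350743776810031), np.float64(0.04247805080316849), np.float64(-0.00032855690560109274)) [ 0.5576 -0.4212 -1.3831]
True (np.float64(0.03505856863261859), np.float64(0.026414175715409823), np.float64(2.490112495246756e-05)) [-2.8211 -1.3366  5.8238] 18.75
(np.float64(0.03504359195291104), np.float64(0.02642302550474348), np.float64(2.1688893128817173e-05)) [-2.2607 -0.471   5.6003]
(np.float64(0.03484286987122863), np.float64(0.03243868330457618), np.float64(-8.563012120119031e-05)) [ 0.4577  0.3057 -2.4638] 18.75
```

View pics/s2.png

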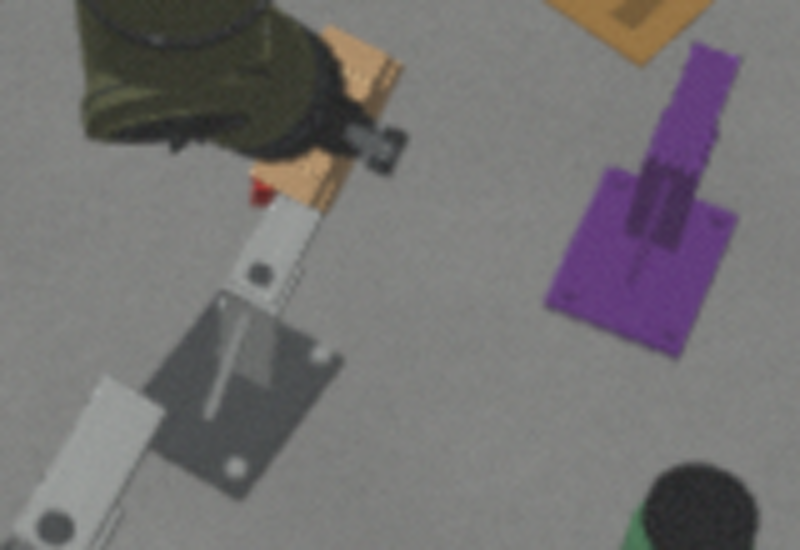

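```bash
cat > press.py <<'E'
from h import *
def press(b0,a0=.066):
    bot.servo_line(P(a0,b0),speed=.08); bot.hold(.15); print("pre",ab(),bot.get_state()["force"])
    r=bot.servo_line(P(.026,b0),speed=.015,until_force=4.5); s=bot.get_state(); x=ab(); print("touch",r,x,s["force"]@u,s["force"]@n)
    if not r or x[0]>.0455: print("SUSPECT");return
    r=bot.servo_line(P(x[0]-.016,b0),speed=.008,until_force=15); s=bot.get_state(); y=ab(); print("stop",r,y,s["force"]@u,s["force"]@n,"travel",x[0]-y[0],s["finger_gap"],s["t"])
E
python3 - <<'E'
from press import *
bot.servo_line(P(.066,.032),speed=.1)
press(-.0006)
E
```

```text
pre (np.float64(0.06598185622615575), np.float64(-0.0003771922832115186), np.float64(-2.2835163068215744e-05)) [-0.022   0.8645 -2.0457]
touch True (np.float64(0.04034269369256978), np.float64(-0.0008872375807418599), np.float64(-7.540481437557159e-05)) 2.264962510483063 0.6383348444517738
stop False (np.float64(0.03178958881203506), np.float64(-0.000976835635419327), np.float64(-9.435094832711995e-05)) 16.30103971935867 3.7658529228398843 travel 0.00855310488053472 0.03874785667877515 24.15
```

```bash
python3 - <<'E'
from press import *
bot.servo_line(P(.066,-.0006),speed=.06); print(ab(),bot.get_state()["force"])
bot.servo_line(P(.07,.12),speed=.15)
q0=bot.get_state()["qpos"]; q1=bot.solve_ik(P(.07,.12),tilt(1)); print(q0,q1)
for k in(.5,1):
    bot.move_joints(q0+k*(q1-q0)); s=bot.get_state(); print(k,s["eef_pos"],R.from_rotvec(s["orientation"]).as_matrix()[:,2],s["t"])
print(ab(),s["orientation"],tilt(1),s["finger_gap"])
E
```

```text
(np.float64(0.06523142438971238), np.float64(-0.0005896977408396606), np.float64(9.699451312056989e-05)) [-0.0272  0.2447 -1.7322]
[ 1.067   0.551  -0.7766  2.2519  2.8903  0.0498  2.4722] [ 1.231   0.653  -1.0844  2.2467  1.7046  0.2352  0.5216]
0.5 [ 0.5061 -0.212   0.2779] [ 0.6178  0.0935 -0.7808] 26.875
1 [ 0.4916 -0.2095  0.2715] [ 0.5788  0.1022 -0.8091] 27.8
(np.float64(0.07002055337790289), np.float64(0.11995067781585451), np.float64(-0.00014301956122401158)) [-0.2236  2.5048  0.0699] [-0.2204  2.5051  0.0716] 0.03943532875074546
```

```bash
python3 - <<'E'
from press import *
bot.servo_line(P(.036,.04),speed=.12); bot.hold(.15)
r=bot.servo_line(P(.036,.016),speed=.015,until_force=3); t=ab(); print(r,t)
b0=t[1]-.027
if r and abs(b0)<.003:
    bot.servo_line(P(.036,.034),speed=.08); bot.servo_line(P(.066,.032),speed=.1)
    press(b0)
E
```

```text
True (np.float64(0.03598739700706901), np.float64(0.026430491062705553), np.float64(6.07197504903143e-05))
pre (np.float64(0.06607322343760758), np.float64(-0.0002135163148853543), np.float64(-3.218481483326617e-05)) [-0.6181 -0.6939 -1.2779]
touch True (np.float64(0.039403066538940726), np.float64(-0.0007159076269585181), np.float64(-3.0000648357118506e-06)) 2.3239753821772573 1.3417145530242598
stop True (np.float64(0.03264701140638855), np.float64(-0.0007166912324172957), np.float64(9.185877649759647e-05)) 2.485061222798239 -0.13722165075580617 travel 0.0067560551325521745 0.039215296810435736 34.3333
```

```bash
python3 - <<'E'
from press import *
b0=-.00057
bot.servo_line(P(.037,b0),speed=.05); bot.hold(.15); f0=bot.get_state()["force"]@u; print(ab(),f0)
for a in (.031,.029,.027,.025):
    r=bot.servo_line(P(a,b0),speed=.012,until_force=16); s=bot.get_state(); print(a,r,ab()[0],s["force"]@u-f0,s["force"]@n,s["t"])
    if r or s["force"]@u-f0>15: break
E
```

```text
(np.float64(0.035994804942886295), np.float64(-0.0006962970240338429), np.float64(-2.5746598148631422e-05)) -0.3884474974580322
0.031 False 0.032636916335104696 5.5190358020838 -1.700497430248832 35.3833
0.029 False 0.032495280067553395 8.776786009553192 -2.578400369057849 35.7
0.027 False 0.03241151960494385 11.322032021499039 -2.45594082194223 36.0167
0.025 False 0.03236061776990312 14.705768493583903 -2.6619610188433134 36.3333
```

```bash
python3 - <<'E'
from press import *
bot.servo_line(P(.068,-.0006),speed=.07); bot.servo_line(P(.07,.15),speed=.18)
q0=bot.get_state()["qpos"]
best=None
for y in(-.08,np.pi-.08):
    q=bot.solve_ik([.47,.2,.32],down(y)); print(y,q)
    if q is not None and (best is None or np.abs(q-q0).max()<np.abs(best-q0).max()): best=q; yy=y
for k in(.25,.5,.75,1):
    bot.move_joints(q0+k*(best-q0)); s=bot.get_state(); print(k,s["eef_pos"],R.from_rotvec(s["orientation"]).as_matrix()[:,2],s["t"])
    if s["eef_pos"][2]<.22: print("LOW");break
else:
    shot("m1",[.47+.03*np.cos(yy),.23,.30],down(yy),["mat"])
    bot.read_camera("top"); r=bot.outline_of("mat","top"); print([(x["conf"],x["extent"]) for x in r])
    np.savez("mt.npz",mat=np.array([x["pixels"] for x in r])); print(bot.get_state()["finger_gap"],yy)
E
```

```text
-0.08 [-1.0969  0.6592  1.0924  1.8324 -0.6669  1.0738 -1.3985]
3.061592653589793 [ 0.201   0.682  -1.2245  1.7723  0.6904  1.1972  0.2632]
0.25 [ 0.5449 -0.1457  0.2959] [ 0.5174  0.0682 -0.853 ] 39.575
0.5 [ 0.572  -0.0441  0.296 ] [ 0.3966  0.0529 -0.9164] 40.0833
0.75 [0.5478 0.0788 0.3011] [ 0.2211  0.0429 -0.9743] 40.6583
1 [0.4706 0.1982 0.3194] [-0.     -0.0022 -1.    ] 41.2833
m1 mat [(0.87, array([231., 114., 114.,  70.]))] 41.7917
[(0.9, [187.5, 203.8, 50.5, 34.3])]
0.039156940273504026 3.061592653589793
```

View pics/m1.png

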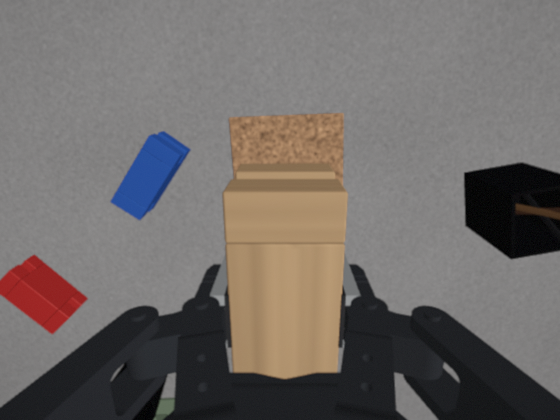

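```bash
python3 - <<'E'
from h import *
C=lambda t:cam("wrist",np.load(t+".npz"))
# corner signs (x,y) in mat frame: +x away from robot, +y left
A=[("m1",C("m1"),[((230,118),(-1,-1)),((343,113),(-1,1))]),
("w4",C("w4"),[((46.2,169.4),(1,1)),((163.8,183.4),(1,-1)),((54.6,298),(-1,1))]),
("w1",C("w1"),[((403,160),(1,-1)),((523.6,149.8),(1,1))]),
("top",cam("top"),[((196,183.5),(1,1)),((237,185),(1,-1)),((190.5,236),(-1,1)),((233,239),(-1,-1))])]
def pt(p,s): return R.from_euler('z',p[2]).apply([s[0]*.09,s[1]*.07,p[3]])+[p[0],p[1],0]
def f(p): return np.concatenate([(proj(c,pt(p,s))[0]-uv)/(1 if n!="top" else .6) for n,c,l in A for uv,s in l])
r=least_squares(f,[.4748,.2311,-.08,.004],loss="soft_l1"); print(r.x,np.round(f(r.x).reshape(-1,2),1))
for n,c,l in A: print(n,[at_z(c,uv,.004)[0]-pt(r.x,s) for uv,s in l])
E
```

```text
[ 0.4781  0.2305 -0.0447  0.0006] [[-1.9 -1.3]
 [-0.2 -0.8]
 [-1.7 -3.5]
 [-0.4 -1.3]
 [-0.4 -0. ]
 [-1.   0.5]
 [-0.9 -0.3]
 [-1.  -1.5]
 [ 0.7  0.5]
 [-0.8  0.8]
 [-0.2  0.6]]
m1 [array([0.0016, 0.0026, 0.0034]), array([ 0.0008, -0.0003,  0.0034])]
w4 [array([-0.0031, -0.004 ,  0.0034]), array([-0.0006, -0.0016,  0.0034]), array([ 0.0025, -0.003 ,  0.0034])]
w1 [array([-0.0012,  0.0001,  0.0034]), array([-0.0004, -0.0012,  0.0034])]
top [array([-0.0038, -0.0028,  0.0034]), array([0.0002, 0.0011, 0.0034]), array([ 0.0013, -0.0022,  0.0034]), array([ 0.0009, -0.0007,  0.0034])]
```

```bash
python3 - <<'E'
from h import *
rv=down(np.pi-.045); c=[.4775,.2305]
bot.reach([*c,.12],rv); bot.servo_line([*c,.034],speed=.08); bot.hold(.15)
r=bot.servo_line([*c,.018],speed=.012,until_force=3); s=bot.get_state(); print(r,s["eef_pos"],s["force"],s["t"])
if r or abs(s["eef_pos"][2]-.024)<.004:
    bot.grip(.06); bot.hold(.2); bot.grip(.085); p=bot.get_state()["eef_pos"]
    bot.servo_line([*c,.15],speed=.12); bot.reach([.40,.20,.30],rv); bot.hold(.2)
    im=bot.read_camera("wrist"); cv2.imwrite("pics/f1.png",im); s=bot.get_state(); np.savez("f1.npz",eef_pos=s["eef_pos"],orientation=s["orientation"])
    cv2.imwrite("pics/f2.png",bot.read_camera("side")); print(s["t"],s["force"])
E
```

```text
True [0.4774 0.2305 0.0245] [-0.489  -0.8502  3.9887] 44.9583
48.0417 [-0.0164 -0.1951  0.3278]
```

View pics/f1.png

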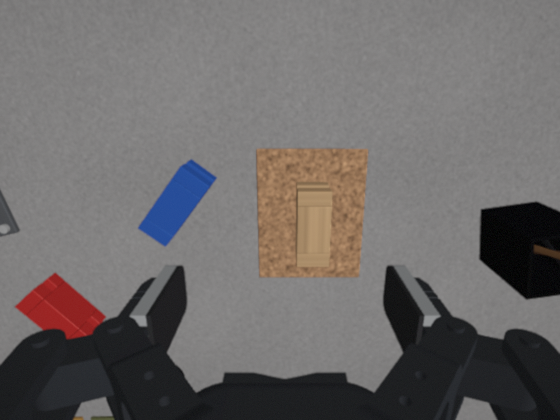

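View pics/f2.png

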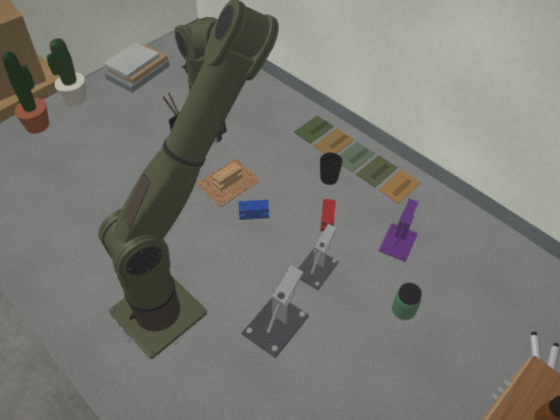

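```bash
python3 - <<'E'
from h import *
c=cam("wrist",np.load("f1.npz"))
print(at_z(c,[(257,149),(367,150),(359,277),(260,277)],.004).mean(0),at_z(c,[(297,191),(330,191),(329,267),(298,267)],.052).mean(0))
print(bot.hand_in())
E
```

```text
[0.4789 0.2318 0.004 ] [0.4784 0.2315 0.052 ]
the job is handed in; nothing more can be done
None
```

Both studs were pushed to their hard stops, and the block lies flat within about 1 mm of the mat's middle. The job is handed in after about 48 s of robot time; the mug, brush pot and jar were not touched, and the studs were judged home by feel (about 15 N with no further movement), not by camera.

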